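Seat a joining dowel in the edge of a vat-head board

ROBOT

A 7-joint arm with a two-finger parallel gripper is mounted at the origin on the work surface. World frame = base frame: x ahead of the robot, y to its left, z up, the work surface at z = 0. Lengths are in m, angles in degrees, forces in N, time in s.
With the tool pointing down it reaches from about 0.425 to 0.825 m from the base axis. Payload 3.6 kg.
Tool frame: the origin (TCP) lies between the finger pads; the fingertips stand 25 mm ahead of it and the grasp point (between the pads) lies 6 mm ahead of it; y points along the fingers, z is the direction in which the jaws open and shut, and the axes are right-handed (so a half turn about y gives the same grasp; the last joint's range is limited). The gripper opens to 93 mm and grips with 3 to 60 N. Pads are 15 mm wide; open, the fingers measure 128 mm over their backs; the gripper's body (75 mm by 188 mm) begins 65 mm behind the grasp point.
Start: joints at [65.174, 35.231, -0.722, 81.555, 0.464, 63.22, -2.315], TCP at [0.257, -0.597, 0.216] pointing down, gripper open.
Joint ranges: [-178.69, 178.69], [-17.37, 117.87], [-77.05, 75.6], [15.02, 138.74], [-78.02, 258.01], [0.78, 113.62], [-162.83, 162.83]. Speed limits (degrees/s): [159.86, 159.86, 180, 180, 180, 180, 180].

INTERFACE

Orientations are given as [roll, pitch, yaw] about the fixed x, y, z axes, in that order (R = Rz(yaw) Ry(pitch) Rx(roll)).
In Python, from workcell import observe, capture, camera_model, r gives the robot as it stands.
- The arm moves only by the tool apply_moves, never from a script. Its argument "series" is a list of rows, each an object of numbers: "tx", "ty", "tz": the shift along the tool's x, y, z in m; "ax", "ay", "az": the turn, a rotation vector about the tool's x, y, z in degrees; "claw": the finger opening in m, from 0 to 0.093. A call has 1 to 5 rows; each row shifts and turns the pose as measured when the row begins, along the tool's axes as they then stand; what a row does not reach is not made up. A row lasts 1/8 s, in which the tool goes at most 62.5 mm and 10.7 degrees, less where a joint would pass 70% of its speed; a pose out of reach is approached as far as the arm can. A call is refused whole if a number of a shift passes 0.0625 or a number of a turn 10.7, either way. A call with a gripper value outside its range is refused whole. The fingers move at their own pace and stop on an object; "grip_force" is the grip in N (left out, the last holds). Time passes only in rows, so rows that do not move let the fingers close. It gives the time, the measured TCP pose, the force and the opening at its end, in the units of the state.
- observe(): the state, without advancing time (a new reading comes with each control period).
- capture(name): name is "side" or "top" or "wrist"; returns the picture (420x560x3 uint8, red, green, blue); there is no depth.
- camera_model(name): a dict with "intrinsics" (3x3 intrinsics, pixels), "R" (3x3) and "t" (3): a world point X has camera coordinates R X + t. Camera axes: x right, y down, z forward; pixel columns grow to the right and rows downward; lengths in m; the calibration is good to about 2 mm. A picture is of the moment at which its call begins: read the wrist's pose just before it. camera_model takes no time and is no camera call; for the wrist camera it gives the pose at the moment of the call.
- r.finish_job(): hands the job in, once; it reports no verdict.
The state is a dict: "clock": time; "joints": joint angles; "qd": joint speeds; "tau": joint torques, N m; "ee_pos": TCP position; "ee_rot": TCP orientation; "force": force on the tool from outside, world axes, zero at the start; "torque": the same for the moment, N m; "grip_width": finger opening in m.
Only numpy, scipy, OpenCV 4.12 (cv2) and the standard library are available. Lean on these libraries where they do the work, as an engineer would, in place of code of your own. Each camera call takes 0.05 s, during which the arm holds its last target.

TASK

Take the dowel that matches the one already fitted in the board (slim and long) from the tray, and fit it in the empty blind hole in the upper edge of the clamped board, pressed straight in and fully home, then let go. The hole was drilled by hand and its sharp rim lies a few millimetres off its mark, so feel for it with light pressure: bearing on the board's edge with 40 N or more bruises it. Leave the other two dowels standing where they are in the tray.

Things in the scene. Friction and masses are not known exactly. Their poses are not given: they have to be found in the camera images.
- dowel_mid (a point): the dowel to fit: plain wooden cylinder 16 mm in diameter and 80 mm long, about 14 g, its lower end bevelled by 1 mm, standing upright and loose in the tray; the point is at its centre, 40 mm above its lower end; z along its axis, upwards. Its upper part (grip it in the top 40 mm) must stay out of the hole
- mark (a point): where the empty hole was meant to be, level with the board's upper edge, 108 mm above the table. The true hole's centre lies 2 to 5 mm off along the mark's x (either way) and 2 to 5 mm along its y (either way), differently each time, unmeasured. x across the board, y along it (turned with the jig, up to 0.4 rad), z up. A fully home dowel has its centre 4 mm above this point
- hole_depth (a point): where the bottom of the hole was meant to be, 36 mm below the mark and just as far off. The hole is upright, round, 17.2 mm in diameter and 36 mm deep, with a flat bottom and a sharp rim without chamfer; a fully home dowel stands out 44 mm
- jig: wooden jig fixed to the table; base 180 mm (x) by 300 mm (y) by 18 mm, origin under its centre. A board stands on edge on it, rigidly clamped: 44 mm thick (x), 220 mm long (y), its flat level upper edge 108 mm above the table, its middle within 5 mm of the jig's in x and y. The mark is at y = +50 mm. End posts (to 93 mm above the table) and clamp screws are at y = +-123 to +-177 mm
- fitted (a point): about where a dowel like the one to fit is already fixed in the board (to 5 mm), 120 mm along -y from the mark; 44 mm of it stands out; the point is on the board's upper edge. On the jig's base, on its -x side, lie a loose bung (30 mm high) and a wedge
- tray: shallow plywood tray fixed to the table, 110 mm (x) by 210 mm (y), rim 14 mm high, floor 5 mm above the table; origin under its centre. The three dowels stand in a row along its y, 62 mm apart, in any order
- thick_dowel_mid (a point): a wrong dowel: wooden, 26 mm in diameter, 80 mm long, standing in the tray; the point is at its centre
- short_dowel_mid (a point): a wrong dowel: wooden, 16 mm in diameter, 50 mm long, standing in the tray; the point is at its centre
Not all that is in view belongs to the job. What is shaped like the part that bears short_dowel_mid but green is not meant.

How it is judged:
By the outcome, as a careful person would: the job done as asked, in the order asked, and still so for the second after the job is handed in, with the robot touching nothing.
It also fails if it takes over 64 s, if anything falls off the work surface, if the arm or the gripper's body presses on something with over 40 N, if the wrist force passes 120 N, or if a joint passes its speed limit or range.

## Working session

There is one attempt and no reset: what is moved stays moved. The work goes in short steps, Python scripts to look and compute and a tool call to move; the robot and the scene stay as the last step left them, time stands still between calls to the robot, and variables do not carry over. Pictures are saved under pics/ and viewed, and the job is handed in when it is done.

Besides the shell and the picture viewer there is one more tool, called after "Call:" as name([rows], argument=value, ...), one row to a line, values as JSON. apply_moves: Moves the arm, as the interface text tells. Its arguments: {"type":"object","properties":{"series":{"type":"array"},"grip_force":{"type":"number"}},"required":["series"]}

```bash
mkdir -p pics; ls
python3 - <<'E'
from workcell import observe, capture, camera_model, r
import cv2
print(observe())
for n in ("side","top","wrist"):
    m=camera_model(n); print(n,m["intrinsics"],m["R"],m["t"])
    cv2.imwrite(f"pics/{n}0.png",capture(n)[:,:,::-1])
E
```

```text
pics
{'clock': 0.0, 'joints': array([65.17357457, 35.28837848, -0.7222595 , 81.63942161,  0.46696323,
       63.22067312, -2.31432515]), 'qd': array([-0.02039101,  0.01821133, -0.00509515,  0.00110452,  0.04039555,
       -0.02643468,  0.03898636]), 'tau': array([ 9.06150376e-06, -4.58938873e+01,  2.09247172e-01, -1.65745568e+01,
       -6.09994959e-02,  2.05351337e-02,  2.11276183e-04]), 'ee_pos': array([ 0.25686404, -0.59622855,  0.21470211]), 'ee_rot': array([-9.01454723e+01, -4.98616262e-03, -1.56686879e+02]), 'force': array([-0.02637392, -0.20955299,  0.61256711]), 'torque': array([0.00128657, 0.01369736, 0.01903616]), 'grip_width': 0.09269407026664905}
side [[488.52598169   0.         285.70381817]
 [  0.         488.52598169 208.33710966]
 [  0.           0.           1.        ]] [[-0.93713415 -0.34896529  0.00167828]
 [-0.23244228  0.62061411 -0.74887163]
 [ 0.26028864 -0.70218328 -0.66271296]] [0.55009738 0.15783127 0.94600581]
top [[469.56745884   0.         282.86686276]
 [  0.         469.56745884 209.41105094]
 [  0.           0.           1.        ]] [[ 0.00883595 -0.99993404 -0.00733746]
 [-0.99678716 -0.00822351 -0.0796726 ]
 [ 0.079607    0.00801787 -0.99679408]] [0.08054292 0.57713399 1.04282205]
wrist [[351.44271393   0.         279.38115253]
 [  0.         351.44271393 205.17945643]
 [  0.           0.           1.        ]] [[ 0.39673703 -0.91792989 -0.00210737]
 [-0.88041481 -0.38117033  0.28209741]
 [-0.25974891 -0.11006313 -0.95938345]] [-0.64820147 -0.03425275  0.39254897]
```

View pics/side0.png

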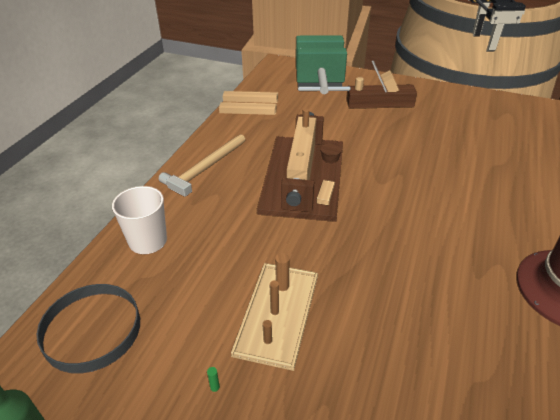

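View pics/top0.png

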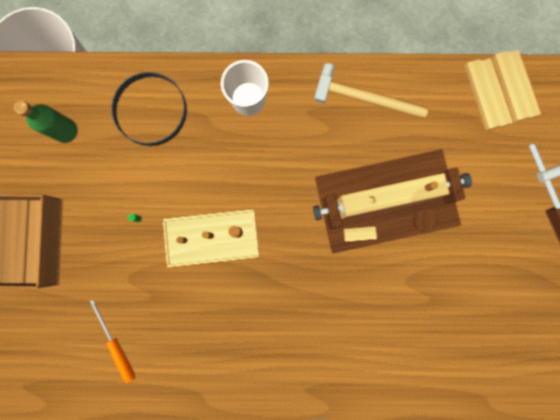

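View pics/wrist0.png

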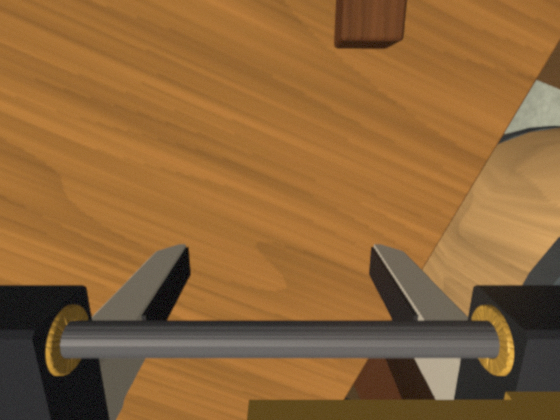

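Candidates in the tray (side view): (267,331) short and slim, (274,297) slim and long, (283,273) thick. The green cylinder at (213,379) is outside the tray and isn't meant. The one at (274,297) fits, so I'll confirm it in an enlarged crop.

Run:
```python
import cv2, numpy as np
s=cv2.imread("pics/side0.png");t=cv2.imread("pics/top0.png")
a=cv2.resize(s[245:370,225:325],None,fx=4,fy=4,interpolation=cv2.INTER_CUBIC)
b=cv2.resize(s[100:220,255:350],None,fx=4,fy=4,interpolation=cv2.INTER_CUBIC)
h=480
cv2.imwrite("pics/c1.png",np.hstack([a[:h],b[:h]]))
a=cv2.resize(t[200:275,155:265],None,fx=4,fy=4,interpolation=cv2.INTER_CUBIC)
b=cv2.resize(t[145:255,310:475],None,fx=4,fy=4,interpolation=cv2.INTER_CUBIC)
cv2.imwrite("pics/c2.png",a);cv2.imwrite("pics/c3.png",b)
```

```text
(no output)
```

View pics/c1.png

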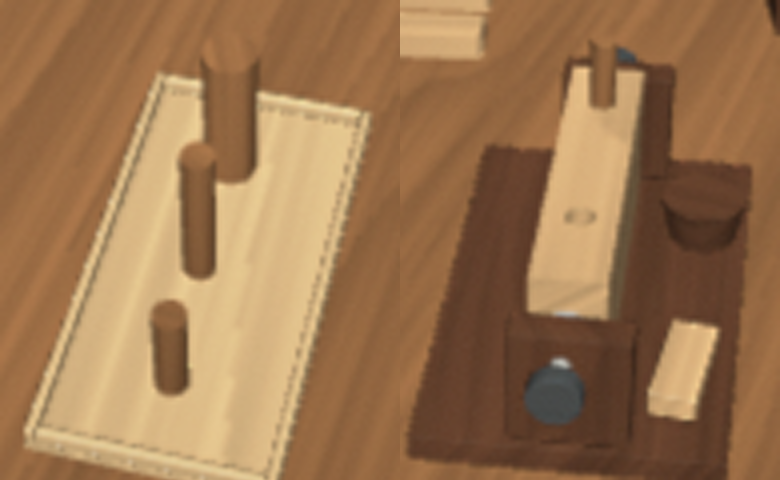

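View pics/c2.png

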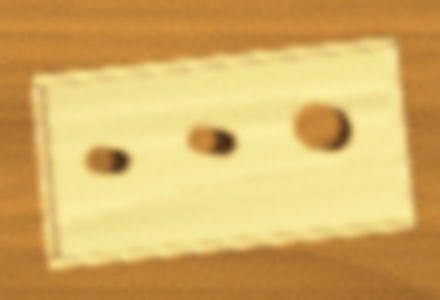

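View pics/c3.png

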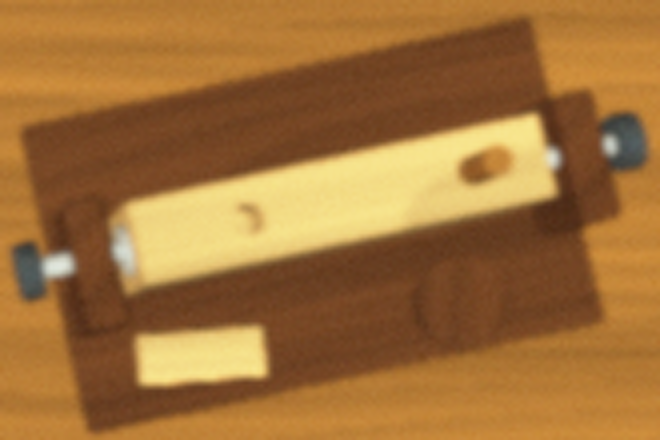

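```bash
cat > h.py <<'E'
import numpy as np, cv2
from workcell import observe, capture, camera_model, r
from scipy.spatial.transform import Rotation as Ro
def ray(m,u,v):
    d=m["R"].T@np.linalg.solve(m["intrinsics"],[u,v,1.]); c=-m["R"].T@m["t"]; return c,d
def plane(m,u,v,z):
    c,d=ray(m,u,v); return c+d*(z-c[2])/d[2]
def tri(rs):
    A=np.zeros((3,3));b=np.zeros(3)
    for c,d in rs:
        d=d/np.linalg.norm(d);P=np.eye(3)-np.outer(d,d);A+=P;b+=P@c
    return np.linalg.solve(A,b)
def proj(m,X):
    p=m["intrinsics"]@(m["R"]@np.asarray(X)+m["t"]); return p[:2]/p[2]
def tool(o):
    return Ro.from_euler("xyz",o["ee_rot"],degrees=True)
E
python3 - <<'E'
from h import *
T=camera_model("top");S=camera_model("side")
for n,t,s,z in [("slim",(205.2,234.5),(274.5,283.8),.085),("short",(179.7,239.5),(267.2,323),.055),("thick",(234.5,231.5),(282.5,259.5),.085),("hole",(371.8,199.5),(300,154),.108),("fitted",(432.5,186),(305.5,112),.152)]:
    print(n,tri([ray(T,*t),ray(S,*s)]),plane(T,*t,z)[:2],plane(S,*s,z)[:2])
c=lambda x,y:plane(T,310+x/4,145+y/4,.108)[:2]
a,b,d,e=c(133,203),c(540,113),c(130,293),c(558,198)
print(a,b,d,e,[np.degrees(np.arctan2(*(p-q)[::-1])) for p,q in((a,b),(d,e))])
c=lambda x,y:plane(T,155+x/4,200+y/4,.014)[:2]
print([c(*p) for p in((35,75),(398,38),(415,225),(50,268))])
o=observe();R=tool(o).as_matrix();print(R.round(3), proj(camera_model("wrist"),o["ee_pos"]+R[:,1]*.03))
E
```

```text
slim [0.51569406 0.25019818 0.08289734] [0.51646964 0.25010096] [0.51418315 0.25160874]
short [0.50518158 0.31115292 0.05384956] [0.50576992 0.31109217] [0.50423239 0.31174259]
thick [0.52345314 0.18832881 0.07882259] [0.52339935 0.18768973] [0.52128985 0.19358518]
hole [ 0.5913776  -0.10135257  0.1067226 ] [ 0.5919771  -0.10091256] [ 0.59006424 -0.09979577]
fitted [ 0.6168677  -0.21593004  0.14610906] [ 0.61555841 -0.21424148] [ 0.61433572 -0.20621616]
[ 0.59937997 -0.04130556] [ 0.64854167 -0.25455416] [ 0.55220507 -0.03967768] [ 0.6037883  -0.26309878] [np.float64(102.98198646801293), np.float64(103.00058544997627)]
[array([0.5534547 , 0.35825573]), array([0.57642874, 0.15054294]), array([0.46991025, 0.13942252]), array([0.44373866, 0.34652512])]
[[-0.918 -0.001  0.396]
 [-0.396  0.002 -0.918]
 [ 0.    -1.    -0.002]] [280.40672797 236.35050874]
```

```bash
cat >> h.py <<'E'
def plan(target,jaw,n=None,maxn=5):
    """rows to bring TCP to target with tool down and jaw (tool z) at angle jaw deg"""
    o=observe();p=o["ee_pos"];R=tool(o)
    z=np.array([np.cos(np.radians(jaw)),np.sin(np.radians(jaw)),0]);y=np.array([0,0,-1.]);x=np.cross(y,z)
    Rt=Ro.from_matrix(np.c_[x,y,z]); w=(R.inv()*Rt).as_rotvec(degrees=True)
    d=np.asarray(target)-p
    if n is None: n=int(np.ceil(max(np.linalg.norm(d)/.06,np.linalg.norm(w)/10,1)))
    print("rows",n,"remaining vec",d.round(4),"rotvec",w.round(2))
    for i in range(min(n,maxn)):
        Ri=R*Ro.from_rotvec(w*i/n,degrees=True)
        s=Ri.inv().apply(d/n); print(dict(zip(("tx","ty","tz","ax","ay","az"),np.r_[s.round(4),(w/n).round(2)].tolist())))
def st():
    o=observe();R=tool(o).as_matrix()
    print("t",round(o["clock"],2),"p",o["ee_pos"].round(4),"jaw",np.degrees(np.arctan2(R[1,2],R[0,2])).round(2),"down",R[:,1].round(4),"F",o["force"].round(2),"T",o["torque"].round(2),"g",round(o["grip_width"],4))
E
python3 - <<'E'
from h import *
plan([0.59,-0.10,0.26],13)
E
```

```text
rows 10 remaining vec [0.3331 0.4964 0.045 ] rotvec [  0.09 -79.69  -0.08]
{'tx': -0.0502, 'ty': -0.0044, 'tz': -0.0324, 'ax': 0.01, 'ay': -7.97, 'az': -0.01}
{'tx': -0.0542, 'ty': -0.0045, 'tz': -0.0251, 'ax': 0.01, 'ay': -7.97, 'az': -0.01}
{'tx': -0.0572, 'ty': -0.0045, 'tz': -0.0174, 'ax': 0.01, 'ay': -7.97, 'az': -0.01}
{'tx': -0.0591, 'ty': -0.0045, 'tz': -0.0093, 'ax': 0.01, 'ay': -7.97, 'az': -0.01}
{'tx': -0.0598, 'ty': -0.0045, 'tz': -0.001, 'ax': 0.01, 'ay': -7.97, 'az': -0.01}
```

Run:
```python
from h import *
S=camera_model("side")
for p in [(322,85),(298,85),(345,82),(380,107),(350,107),(415,105),(360,80)]: print(p,plane(S,*p,0),plane(S,*p,.05))
```

```text
(322, 85) [ 0.69784757 -0.63229052  0.        ] [ 0.67151868 -0.53886348  0.05      ]
(298, 85) [ 0.770123   -0.60510947  0.        ] [ 0.73893822 -0.51350862  0.05      ]
(345, 82) [ 0.63398996 -0.6782927   0.        ] [ 0.61195141 -0.58177496  0.05      ]
(380, 107) [ 0.49327412 -0.56013678  0.        ] [ 0.48068971 -0.47155747  0.05      ]
(350, 107) [ 0.57768413 -0.52842251  0.        ] [ 0.55942855 -0.44197395  0.05      ]
(415, 105) [ 0.39669815 -0.60915318  0.        ] [ 0.3906023  -0.51728065  0.05      ]
(360, 80) [ 0.59172664 -0.70909012  0.        ] [ 0.57252759 -0.61050323  0.05      ]
```

Call:
apply_moves([
  {"tx": -0.05, "ty": -0.012, "tz": -0.032, "ay": -8},
  {"tx": -0.054, "ty": -0.012, "tz": -0.025, "ay": -8},
  {"tx": -0.057, "ty": -0.005, "tz": -0.017, "ay": -8},
  {"tx": -0.059, "ty": -0.005, "tz": -0.009, "ay": -8},
  {"tx": -0.06, "ty": -0.005, "tz": -0.001, "ay": -8},
])

```text
validation failed for argument at $.se...
```

Run:
```python
from h import *
st();plan([0.59,-0.10,0.26],13)
```

```text
t 0.15 p [ 0.2569 -0.5964  0.215 ] jaw -66.69 down [-8.0e-04  1.8e-03 -1.0e+00] F [0.53 0.14 0.27] T [-0.01 -0.    0.06] g 0.0929
rows 10 remaining vec [0.3331 0.4964 0.045 ] rotvec [  0.09 -79.69  -0.08]
{'tx': -0.0502, 'ty': -0.0044, 'tz': -0.0324, 'ax': 0.01, 'ay': -7.97, 'az': -0.01}
{'tx': -0.0542, 'ty': -0.0045, 'tz': -0.0251, 'ax': 0.01, 'ay': -7.97, 'az': -0.01}
{'tx': -0.0572, 'ty': -0.0045, 'tz': -0.0174, 'ax': 0.01, 'ay': -7.97, 'az': -0.01}
{'tx': -0.0591, 'ty': -0.0045, 'tz': -0.0093, 'ax': 0.01, 'ay': -7.97, 'az': -0.01}
{'tx': -0.0598, 'ty': -0.0045, 'tz': -0.001, 'ax': 0.01, 'ay': -7.97, 'az': -0.01}
```

Call:
apply_moves([
  {"tx": -0.05, "ty": -0.012, "tz": -0.032, "ax": 0, "ay": -8, "az": 0, "claw": 0.093},
  {"tx": -0.054, "ty": -0.012, "tz": -0.025, "ax": 0, "ay": -8, "az": 0, "claw": 0.093},
  {"tx": -0.057, "ty": -0.005, "tz": -0.017, "ax": 0, "ay": -8, "az": 0, "claw": 0.093},
  {"tx": -0.059, "ty": -0.005, "tz": -0.009, "ax": 0, "ay": -8, "az": 0, "claw": 0.093},
  {"tx": -0.06, "ty": -0.005, "tz": -0.001, "ax": 0, "ay": -8, "az": 0, "claw": 0.093},
])

```text
clock: 0.78
ee_pos: [0.4215, -0.3463, 0.2518]
ee_rot: [-90.3, -0.1, -116.1]
force: [0.9, 0.0, -0.1]
grip_width: 0.0932
```

Run:
```python
from h import *
st();plan([0.59,-0.10,0.26],13)
```

```text
t 0.78 p [ 0.4215 -0.3463  0.2518] jaw -26.14 down [-0.0059  0.0016 -1.    ] F [ 0.95  0.02 -0.09] T [-0.08 -0.09  0.02] g 0.0932
rows 5 remaining vec [0.1685 0.2463 0.0082] rotvec [  0.35 -39.14  -0.05]
{'tx': -0.0591, 'ty': -0.0018, 'tz': 0.0085, 'ax': 0.07, 'ay': -7.83, 'az': -0.01}
{'tx': -0.0573, 'ty': -0.0018, 'tz': 0.0165, 'ax': 0.07, 'ay': -7.83, 'az': -0.01}
{'tx': -0.0546, 'ty': -0.0018, 'tz': 0.0242, 'ax': 0.07, 'ay': -7.83, 'az': -0.01}
{'tx': -0.0508, 'ty': -0.0017, 'tz': 0.0314, 'ax': 0.07, 'ay': -7.83, 'az': -0.01}
{'tx': -0.046, 'ty': -0.0017, 'tz': 0.038, 'ax': 0.07, 'ay': -7.83, 'az': -0.01}
```

Tracking is good.

Call:
apply_moves([
  {"tx": -0.059, "ty": -0.002, "tz": 0.009, "ax": 0, "ay": -8, "az": 0, "claw": 0.093},
  {"tx": -0.057, "ty": -0.002, "tz": 0.017, "ax": 0, "ay": -8, "az": 0, "claw": 0.093},
  {"tx": -0.055, "ty": -0.002, "tz": 0.024, "ax": 0, "ay": -8, "az": 0, "claw": 0.093},
  {"tx": -0.051, "ty": -0.002, "tz": 0.031, "ax": 0, "ay": -8, "az": 0, "claw": 0.093},
  {"tx": -0.046, "ty": -0.002, "tz": 0.038, "ax": 0.3, "ay": -7, "az": 0, "claw": 0.093},
])

```text
clock: 1.4
ee_pos: [0.5902, -0.0899, 0.2611]
ee_rot: [-90.0, 0.1, -75.9]
force: [0.4, -0.7, -0.6]
grip_width: 0.0927
```

Call:
apply_moves([
  {"tx": 0, "ty": 0, "tz": 0, "ax": 0, "ay": 0, "az": 0, "claw": 0.093},
  {"tx": 0, "ty": 0, "tz": 0, "ax": 0, "ay": 0, "az": 0, "claw": 0.093},
])

```text
clock: 1.65
ee_pos: [0.5914, -0.0836, 0.2604]
ee_rot: [-90.0, 0.3, -75.4]
force: [-0.1, -1.0, 0.5]
grip_width: 0.0932
```

Run:
```python
from h import *
st()
m=camera_model("wrist");w=capture("wrist");cv2.imwrite("pics/w1.png",w[:,:,::-1]);np.savez("w1.npz",**m)
print(proj(m,[.591,-.1,.108]),-m["R"].T@m["t"]);st()
```

```text
t 1.65 p [ 0.5914 -0.0836  0.2604] jaw 14.63 down [-0.0014  0.0046 -1.    ] F [-0.1  -1.02  0.46] T [-0.04 -0.17  0.03] g 0.0932
[274.60457951 206.12836183] [ 0.57163417 -0.00772043  0.43082005]
t 1.7 p [ 0.5914 -0.0829  0.2605] jaw 14.65 down [-0.001   0.0058 -1.    ] F [ 0.1   0.2  -0.48] T [ 0.   -0.15  0.06] g 0.093
```

View pics/w1.png

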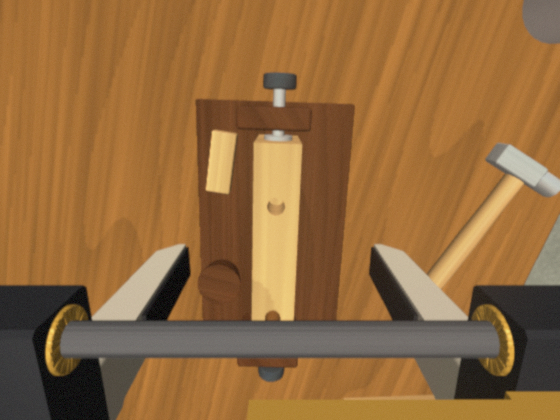

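Run:
```python
from h import *
w=cv2.imread("pics/w1.png")
cv2.imwrite("pics/w1c.png",cv2.resize(w[180:235,240:315],None,fx=10,fy=10,interpolation=cv2.INTER_CUBIC))
```

```text
(no output)
```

View pics/w1c.png

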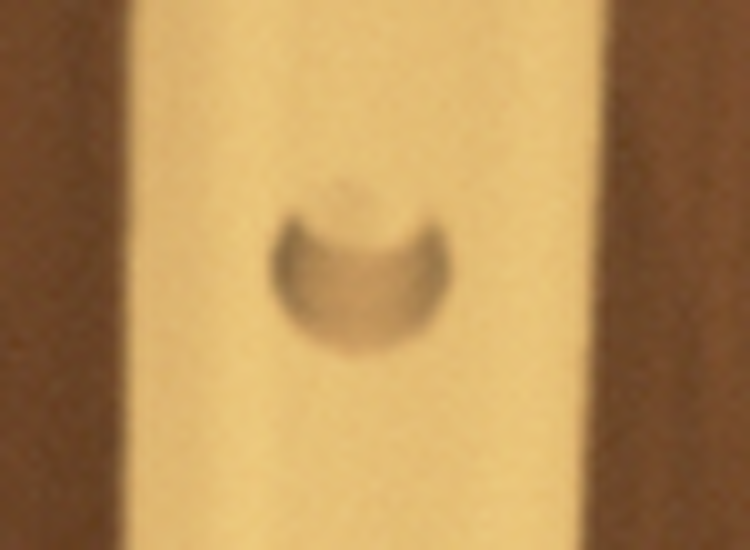

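Run:
```python
from h import *
m=np.load("w1.npz");c=plane(m,275.7,206.4,.108);print(c)
for du in(1,):print(plane(m,276.7,206.4,.108)-c)
print(plane(m,240+12.8,207,.108),plane(m,240+59.5,207,.108))
plan([0.5157,0.2502,0.16],9)
```

```text
[ 0.59208178 -0.09999624  0.108     ]
[0.00092575 0.00024281 0.        ]
[ 0.57102137 -0.10613891  0.108     ] [ 0.6142751 -0.0947941  0.108    ]
rows 6 remaining vec [-0.0757  0.3331 -0.1005] rotvec [-0.01  5.65 -0.34]
{'tx': -0.0568, 'ty': 0.0171, 'tz': 0.0018, 'ax': -0.0, 'ay': 0.94, 'az': -0.06}
{'tx': -0.0568, 'ty': 0.017, 'tz': 0.0009, 'ax': -0.0, 'ay': 0.94, 'az': -0.06}
{'tx': -0.0569, 'ty': 0.017, 'tz': -0.0, 'ax': -0.0, 'ay': 0.94, 'az': -0.06}
{'tx': -0.0569, 'ty': 0.0169, 'tz': -0.001, 'ax': -0.0, 'ay': 0.94, 'az': -0.06}
{'tx': -0.0569, 'ty': 0.0169, 'tz': -0.0019, 'ax': -0.0, 'ay': 0.94, 'az': -0.06}
```

Call:
apply_moves([
  {"tx": -0.057, "ty": 0.009, "tz": 0.002, "ax": 0, "ay": 1, "az": 0, "claw": 0.093},
  {"tx": -0.057, "ty": 0.009, "tz": 0.001, "ax": 0, "ay": 1, "az": 0, "claw": 0.093},
  {"tx": -0.057, "ty": 0.009, "tz": 0, "ax": 0, "ay": 1, "az": 0, "claw": 0.093},
  {"tx": -0.057, "ty": 0.009, "tz": -0.001, "ax": 0, "ay": 1, "az": 0, "claw": 0.093},
  {"tx": -0.052, "ty": 0.009, "tz": -0.002, "ax": 0, "ay": 1, "az": 0, "claw": 0.093},
])

```text
clock: 2.33
ee_pos: [0.5345, 0.1808, 0.2147]
ee_rot: [-89.9, -0.1, -82.4]
force: [-0.0, 0.5, -0.2]
grip_width: 0.0929
```

Run:
```python
from h import *
st();plan([0.5157,0.2502,0.2],9)
```

```text
t 2.33 p [0.5345 0.1808 0.2147] jaw 7.61 down [ 0.002  -0.0024 -1.    ] F [-0.03  0.52 -0.21] T [-0.05 -0.2  -0.01] g 0.0929
rows 2 remaining vec [-0.0188  0.0694 -0.0147] rotvec [-0.09 -1.39  0.15]
{'tx': -0.0357, 'ty': 0.0072, 'tz': -0.0048, 'ax': -0.05, 'ay': -0.7, 'az': 0.08}
{'tx': -0.0357, 'ty': 0.0073, 'tz': -0.0043, 'ax': -0.05, 'ay': -0.7, 'az': 0.08}
```

Call:
apply_moves([
  {"tx": -0.035, "ty": 0.007, "tz": -0.005, "ax": 0, "ay": -1, "az": 0, "claw": 0.06},
  {"tx": -0.028, "ty": 0.007, "tz": -0.004, "ax": 0, "ay": -1, "az": 0, "claw": 0.06},
  {"tx": 0, "ty": 0, "tz": 0, "ax": 0, "ay": 0, "az": 0, "claw": 0.06},
  {"tx": 0, "ty": 0, "tz": 0, "ax": 0, "ay": 0, "az": 0, "claw": 0.06},
])

```text
clock: 2.82
ee_pos: [0.5162, 0.2405, 0.2]
ee_rot: [-90.0, -0.3, -80.6]
force: [0.4, -0.7, 0.1]
grip_width: 0.0612
```

Run:
```python
from h import *
st()
m=camera_model("wrist");w=capture("wrist");cv2.imwrite("pics/w2.png",w[:,:,::-1]);np.savez("w2.npz",**m)
print(proj(m,[.5157,.2502,.085]));st()
```

```text
t 2.83 p [0.5162 0.2405 0.2   ] jaw 9.4 down [ 0.0016 -0.005  -1.    ] F [ 0.45 -0.69  0.1 ] T [-0.03 -0.13 -0.02] g 0.0612
[280.68631029 188.11598414]
t 2.88 p [0.5161 0.2406 0.2   ] jaw 9.4 down [ 0.0015 -0.0047 -1.    ] F [ 1.   -0.56  0.13] T [-0.04 -0.12 -0.01] g 0.0605
```

View pics/w2.png

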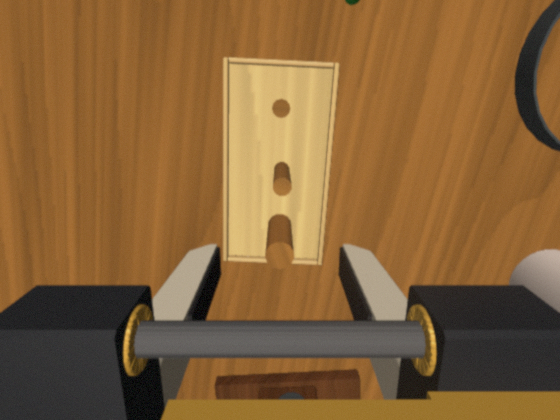

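The slim long dowel's top is at about (282,187), within about 1.5 px of the predicted position. The short one is at (281,108) and the thick one at (280,255).

Run:
```python
from h import *
m=np.load("w2.npz");print(plane(m,282.2,187,.085))
plan([0.516,0.2508,0.11],9,n=3)
```

```text
[0.51678507 0.25135    0.085     ]
rows 3 remaining vec [-0.0001  0.0102 -0.09  ] rotvec [-0.04  0.4   0.28]
{'tx': -0.0035, 'ty': 0.03, 'tz': 0.0005, 'ax': -0.01, 'ay': 0.13, 'az': 0.09}
{'tx': -0.0035, 'ty': 0.03, 'tz': 0.0005, 'ax': -0.01, 'ay': 0.13, 'az': 0.09}
{'tx': -0.0034, 'ty': 0.03, 'tz': 0.0005, 'ax': -0.01, 'ay': 0.13, 'az': 0.09}
```

Call:
apply_moves([
  {"tx": -0.0038, "ty": 0.02, "tz": 0.0005, "ax": 0, "ay": 0, "az": 0.1, "claw": 0.05},
  {"tx": -0.0038, "ty": 0.03, "tz": 0.0005, "ax": 0, "ay": 0.2, "az": 0.1, "claw": 0.05},
  {"tx": -0.003, "ty": 0.03, "tz": 0.0005, "ax": 0, "ay": 0.2, "az": 0.1, "claw": 0.05},
  {"tx": 0, "ty": 0, "tz": 0, "ax": 0, "ay": 0, "az": 0, "claw": 0.05},
])

```text
clock: 3.38
ee_pos: [0.5217, 0.2425, 0.1201]
ee_rot: [-89.6, -0.2, -81.9]
force: [0.3, 0.2, 1.2]
grip_width: 0.0499
```

Run:
```python
from h import *
st();plan([0.5162,0.2508,0.073],9,n=2)
m=camera_model("wrist");w=capture("wrist");cv2.imwrite("pics/w3.png",w[:,:,::-1]);np.savez("w3.npz",**m)
```

```text
t 3.38 p [0.5217 0.2425 0.1201] jaw 8.09 down [ 0.0068 -0.0023 -1.    ] F [0.3  0.19 1.18] T [ 0.   -0.11  0.01] g 0.0499
rows 2 remaining vec [-0.0055  0.0083 -0.0471] rotvec [-0.37 -0.91  0.19]
{'tx': -0.0046, 'ty': 0.0235, 'tz': -0.0023, 'ax': -0.18, 'ay': -0.46, 'az': 0.1}
{'tx': -0.0046, 'ty': 0.0236, 'tz': -0.0022, 'ax': -0.18, 'ay': -0.46, 'az': 0.1}
```

View pics/w3.png

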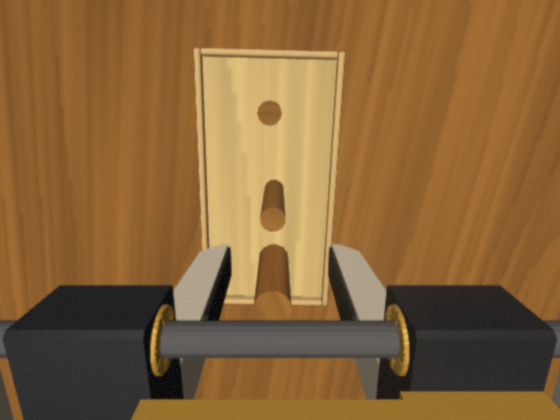

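Run:
```python
from h import *
m=np.load("w3.npz");print(plane(m,273,219.5,.085))
st();plan([0.5165,0.251,0.105],9,n=1)
```

```text
[0.51669866 0.25147389 0.085     ]
t 3.42 p [0.5229 0.243  0.1216] jaw 8.07 down [ 9.9e-03 -9.0e-04 -1.0e+00] F [ 0.22 -0.55  0.21] T [-0.04 -0.11  0.  ] g 0.0499
rows 1 remaining vec [-0.0064  0.008  -0.0166] rotvec [-0.55 -0.93  0.14]
{'tx': -0.0089, 'ty': 0.0165, 'tz': -0.0054, 'ax': -0.55, 'ay': -0.93, 'az': 0.14}
```

Call:
apply_moves([
  {"tx": -0.009, "ty": 0.005, "tz": -0.005, "ax": -0.5, "ay": -0.9, "az": 0.1, "claw": 0.05},
  {"tx": 0, "ty": 0, "tz": 0, "ax": 0, "ay": 0, "az": 0, "claw": 0.05},
])

```text
clock: 3.68
ee_pos: [0.5183, 0.2516, 0.1189]
ee_rot: [-89.7, 0.1, -81.1]
force: [-0.5, -0.4, -0.1]
grip_width: 0.0504
```

Run:
```python
from h import *
st();plan([0.5167,0.2514,0.073],9,n=3)
```

```text
t 3.67 p [0.5183 0.2516 0.1189] jaw 8.91 down [ 0.0047  0.0016 -1.    ] F [-0.48 -0.44 -0.08] T [-0.04 -0.13  0.03] g 0.0504
rows 3 remaining vec [-0.0016 -0.0002 -0.0459] rotvec [-0.28 -0.09 -0.05]
{'tx': 0.0, 'ty': 0.0153, 'tz': -0.0006, 'ax': -0.09, 'ay': -0.03, 'az': -0.02}
{'tx': 0.0, 'ty': 0.0153, 'tz': -0.0006, 'ax': -0.09, 'ay': -0.03, 'az': -0.02}
{'tx': -0.0, 'ty': 0.0153, 'tz': -0.0006, 'ax': -0.09, 'ay': -0.03, 'az': -0.02}
```

Call:
apply_moves([
  {"tx": -0.001, "ty": 0.015, "tz": -0.001, "ax": -0.1, "ay": 0, "az": 0, "claw": 0.05},
  {"tx": -0.001, "ty": 0.014, "tz": -0.001, "ax": -0.1, "ay": 0, "az": 0, "claw": 0.05},
  {"tx": 0, "ty": 0.012, "tz": -0.001, "ax": -0.1, "ay": 0, "az": 0, "claw": 0.05},
  {"tx": 0, "ty": 0, "tz": 0, "ax": 0, "ay": 0, "az": 0, "claw": 0.05},
])

```text
clock: 4.18
ee_pos: [0.515, 0.2533, 0.0755]
ee_rot: [-90.0, 0.0, -81.1]
force: [0.4, 0.0, -0.0]
grip_width: 0.05
```

Run:
```python
from h import *
st();plan([0.5167,0.2514,0.073],9,n=1)
```

```text
t 4.17 p [0.515  0.2533 0.0755] jaw 8.93 down [-1.e-04  6.e-04 -1.e+00] F [ 0.42  0.02 -0.04] T [ 0.01 -0.08 -0.02] g 0.05
rows 1 remaining vec [ 0.0017 -0.0019 -0.0025] rotvec [ 0.   -0.07 -0.03]
{'tx': 0.0021, 'ty': 0.0025, 'tz': 0.0014, 'ax': 0.0, 'ay': -0.07, 'az': -0.03}
```

Call:
apply_moves([
  {"tx": 0.0021, "ty": 0.0025, "tz": 0.0014, "ax": 0, "ay": 0, "az": 0, "claw": 0.05},
  {"tx": 0, "ty": 0, "tz": 0, "ax": 0, "ay": 0, "az": 0, "claw": 0.05},
])

```text
clock: 4.42
ee_pos: [0.5172, 0.2513, 0.0729]
ee_rot: [-90.0, 0.0, -81.1]
force: [-0.1, -0.0, 0.3]
grip_width: 0.0497
```

Run:
```python
from h import *
st();plan([0.5167,0.2514,0.073],9,n=1)
m=camera_model("wrist");w=capture("wrist");cv2.imwrite("pics/w4.png",w[:,:,::-1])
```

```text
t 4.42 p [0.5172 0.2513 0.0729] jaw 8.92 down [ 2.e-04  7.e-04 -1.e+00] F [-0.06 -0.03  0.27] T [ 0.01 -0.07 -0.07] g 0.0497
rows 1 remaining vec [-0.0005  0.0001  0.0001] rotvec [-0.02 -0.08 -0.04]
{'tx': -0.0001, 'ty': -0.0001, 'tz': -0.0004, 'ax': -0.02, 'ay': -0.08, 'az': -0.04}
```

View pics/w4.png

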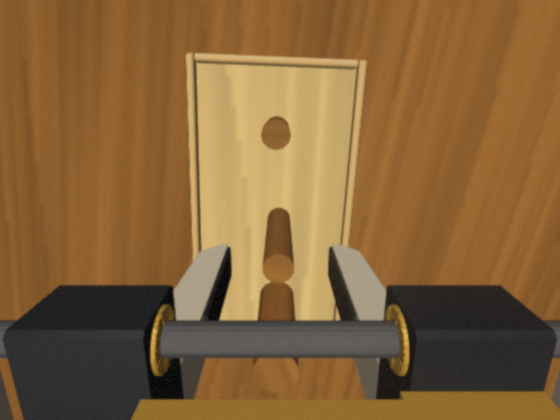

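The slim dowel's top is at (278,268), centred between the pads, so I'll close.

Call:
apply_moves([
  {"tx": 0, "ty": 0, "tz": 0, "ax": 0, "ay": 0, "az": 0, "claw": 0.02},
  {"tx": 0, "ty": 0, "tz": 0, "ax": 0, "ay": 0, "az": 0, "claw": 0.018},
  {"tx": 0, "ty": 0, "tz": 0, "ax": 0, "ay": 0, "az": 0, "claw": 0},
  {"tx": 0, "ty": 0, "tz": 0, "ax": 0, "ay": 0, "az": 0, "claw": 0},
  {"tx": 0, "ty": 0, "tz": 0, "ax": 0, "ay": 0, "az": 0, "claw": 0},
], grip_force=30)

```text
clock: 5.1
ee_pos: [0.5177, 0.2521, 0.074]
ee_rot: [-89.9, 0.1, -81.1]
force: [-0.5, 0.1, -0.6]
grip_width: 0.0147
```

Run:
```python
from h import *
st()
```

```text
t 5.1 p [0.5177 0.2521 0.074 ] jaw 8.93 down [ 0.0021  0.0021 -1.    ] F [-0.45  0.11 -0.63] T [-0.01 -0.08 -0.02] g 0.0147
```

Call:
apply_moves([
  {"tx": 0, "ty": -0.01, "tz": 0, "ax": -0.1, "ay": 0, "az": 0, "claw": 0},
  {"tx": 0, "ty": -0.03, "tz": 0, "ax": 0, "ay": 0, "az": 0, "claw": 0},
  {"tx": 0, "ty": -0.05, "tz": 0, "ax": 0, "ay": 0, "az": 0, "claw": 0},
  {"tx": 0, "ty": -0.05, "tz": 0, "ax": 0, "ay": 0, "az": 0, "claw": 0},
  {"tx": 0, "ty": 0, "tz": 0, "ax": 0, "ay": 0, "az": 0, "claw": 0},
])

```text
clock: 5.72
ee_pos: [0.5177, 0.2523, 0.2204]
ee_rot: [-89.9, 0.2, -81.0]
force: [-0.3, 1.1, -0.0]
grip_width: 0.0145
```

Run:
```python
from h import *
st();plan([0.592,-0.1,0.22],9,n=6)
m=camera_model("wrist");w=capture("wrist");cv2.imwrite("pics/w5.png",w[:,:,::-1])
cv2.imwrite("pics/s5.png",capture("side")[:,:,::-1])
```

```text
t 5.72 p [0.5177 0.2523 0.2204] jaw 8.97 down [ 7.0e-04  2.8e-03 -1.0e+00] F [-0.31  1.12 -0.04] T [ 0.   -0.07 -0.03] g 0.0145
rows 6 remaining vec [ 0.0743 -0.3523 -0.0004] rotvec [-0.06 -0.03 -0.15]
{'tx': 0.0599, 'ty': -0.0001, 'tz': 0.0031, 'ax': -0.01, 'ay': -0.01, 'az': -0.03}
{'tx': 0.0599, 'ty': -0.0001, 'tz': 0.0031, 'ax': -0.01, 'ay': -0.01, 'az': -0.03}
{'tx': 0.0599, 'ty': -0.0, 'tz': 0.0031, 'ax': -0.01, 'ay': -0.01, 'az': -0.03}
{'tx': 0.0599, 'ty': -0.0, 'tz': 0.0031, 'ax': -0.01, 'ay': -0.01, 'az': -0.03}
{'tx': 0.0599, 'ty': 0.0, 'tz': 0.0031, 'ax': -0.01, 'ay': -0.01, 'az': -0.03}
```

View pics/w5.png

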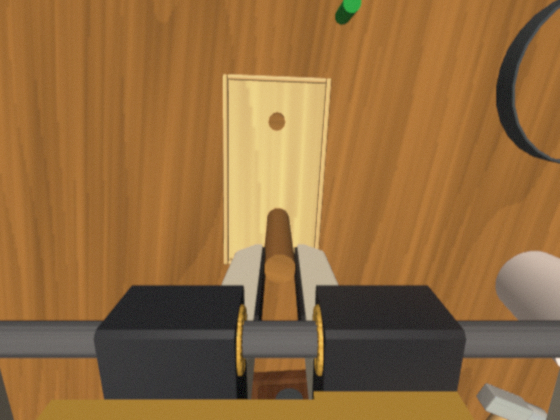

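View pics/s5.png

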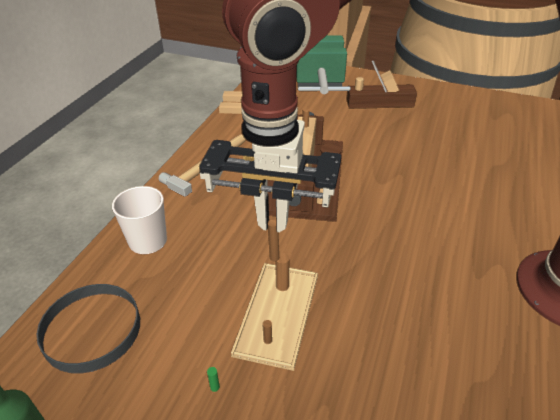

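Call:
apply_moves([
  {"tx": 0.05, "ty": 0, "tz": 0.003, "ax": 0, "ay": 0, "az": 0, "claw": 0},
  {"tx": 0.06, "ty": 0, "tz": 0.003, "ax": 0, "ay": 0, "az": 0, "claw": 0},
  {"tx": 0.06, "ty": 0, "tz": 0.003, "ax": 0, "ay": 0, "az": 0, "claw": 0},
  {"tx": 0.06, "ty": 0, "tz": 0.003, "ax": 0, "ay": 0, "az": 0, "claw": 0},
  {"tx": 0.055, "ty": 0, "tz": 0.003, "ax": 0, "ay": 0, "az": 0, "claw": 0},
])

```text
clock: 6.45
ee_pos: [0.5715, -0.0308, 0.2074]
ee_rot: [-91.4, 0.2, -80.2]
force: [1.0, 1.2, -0.0]
grip_width: 0.0148
```

Run:
```python
from h import *
st();plan([0.592,-0.1,0.21],9)
```

```text
t 6.45 p [ 0.5715 -0.0308  0.2074] jaw 9.83 down [-2.380e-02 -8.000e-04 -9.997e-01] F [ 1.    1.22 -0.  ] T [-0.02 -0.18  0.01] g 0.0148
rows 2 remaining vec [ 0.0205 -0.0692  0.0026] rotvec [ 1.35  0.83 -0.18]
{'tx': 0.0358, 'ty': -0.0015, 'tz': 0.0042, 'ax': 0.68, 'ay': 0.41, 'az': -0.09}
{'tx': 0.0358, 'ty': -0.0014, 'tz': 0.0044, 'ax': 0.68, 'ay': 0.41, 'az': -0.09}
```

Call:
apply_moves([
  {"tx": 0.032, "ty": -0.002, "tz": 0.004, "ax": 0.7, "ay": 0.4, "az": 0, "claw": 0},
  {"tx": 0.03, "ty": -0.002, "tz": 0.004, "ax": 0.7, "ay": 0.4, "az": 0, "claw": 0},
  {"tx": 0, "ty": 0, "tz": 0, "ax": 0, "ay": 0, "az": 0, "claw": 0},
  {"tx": 0, "ty": 0, "tz": 0, "ax": 0, "ay": 0, "az": 0, "claw": 0},
])

```text
clock: 6.95
ee_pos: [0.5852, -0.0995, 0.2028]
ee_rot: [-90.9, 0.3, -81.6]
force: [0.3, 0.9, -0.2]
grip_width: 0.0147
```

Run:
```python
from h import *
st();plan([0.592,-0.1,0.19],9,n=1)
m=camera_model("wrist");w=capture("wrist");cv2.imwrite("pics/w6.png",w[:,:,::-1]);np.savez("w6.npz",**m)
print(proj(m,[.592,-.1,.108]))
o=observe();R=tool(o).as_matrix();print("bottom px",proj(m,o["ee_pos"]+R[:,1]*.0685))
```

```text
t 6.95 p [ 0.5852 -0.0995  0.2028] jaw 8.41 down [-0.0155  0.0024 -0.9999] F [ 0.28  0.92 -0.23] T [ 0.02 -0.11 -0.02] g 0.0147
rows 1 remaining vec [ 0.0068 -0.0005 -0.0128] rotvec [ 0.86 -0.59 -0.27]
{'tx': 0.0015, 'ty': 0.0127, 'tz': 0.0068, 'ax': 0.86, 'ay': -0.59, 'az': -0.27}
[289.66097365 209.28054923]
bottom px [279.22279538 218.04474156]
```

View pics/w6.png

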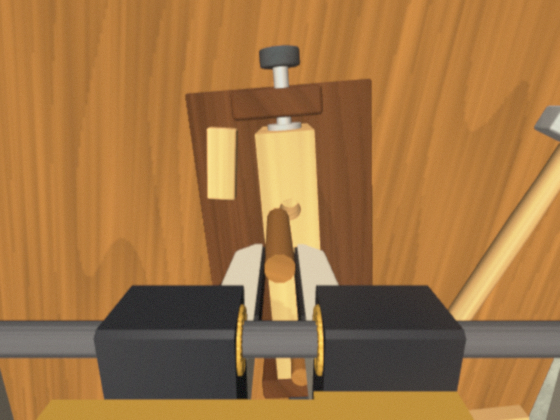

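Run:
```python
from h import *
w=cv2.imread("pics/w6.png")
cv2.imwrite("pics/w6c.png",cv2.resize(w[190:265,245:325],None,fx=8,fy=8,interpolation=cv2.INTER_CUBIC))
```

```text
(no output)
```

View pics/w6c.png

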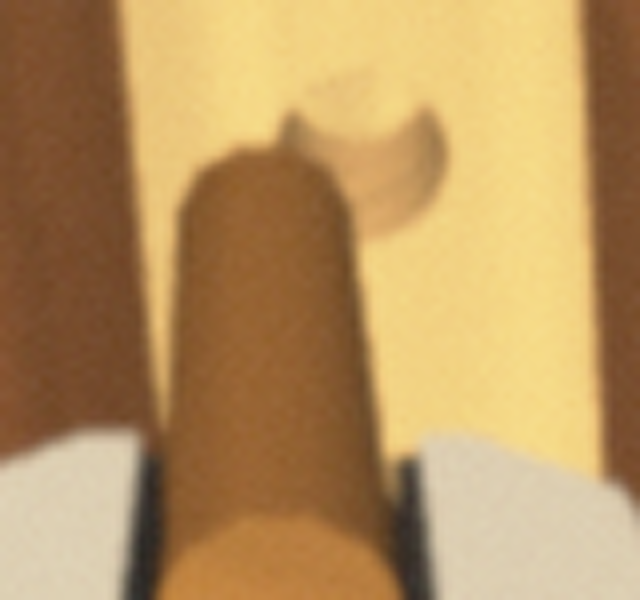

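Run:
```python
from h import *
o=observe();R=tool(o).as_matrix();m=np.load("w6.npz");e=o["ee_pos"]+R[:,1]*.0685
print(e,plane(m,277.9,216.8,e[2]),plane(m,290,209,.108))
plan([0.5885,-0.118,0.184],13,n=2)
```

```text
[ 0.58407005 -0.09982685  0.13427478] [ 0.58299766 -0.09904509  0.13427478] [ 0.59222803 -0.09973142  0.108     ]
rows 2 remaining vec [ 0.0034 -0.0181 -0.0188] rotvec [ 0.87 -4.6  -0.26]
{'tx': 0.0092, 'ty': 0.0093, 'tz': 0.0005, 'ax': 0.43, 'ay': -2.3, 'az': -0.13}
{'tx': 0.0092, 'ty': 0.0094, 'tz': 0.0, 'ax': 0.43, 'ay': -2.3, 'az': -0.13}
```

Call:
apply_moves([
  {"tx": 0.0085, "ty": 0.008, "tz": 0.0045, "ax": 0.4, "ay": -2.3, "az": -0.1, "claw": 0},
  {"tx": 0.0085, "ty": 0.008, "tz": 0.0045, "ax": 0.4, "ay": -2.3, "az": -0.1, "claw": 0},
  {"tx": 0, "ty": 0, "tz": 0, "ax": 0, "ay": 0, "az": 0, "claw": 0},
  {"tx": 0, "ty": 0, "tz": 0, "ax": 0, "ay": 0, "az": 0, "claw": 0},
])

```text
clock: 7.5
ee_pos: [0.5959, -0.1079, 0.1858]
ee_rot: [-90.1, 0.3, -76.3]
force: [-0.0, -0.7, -0.4]
grip_width: 0.0148
```

Run:
```python
from h import *
st();plan([0.597,-0.118,0.184],13,n=1)
```

```text
t 7.5 p [ 0.5959 -0.1079  0.1858] jaw 13.7 down [-0.0036  0.0042 -1.    ] F [-0.   -0.71 -0.4 ] T [-0.06 -0.07 -0.01] g 0.0148
rows 1 remaining vec [ 0.0011 -0.0101 -0.0018] rotvec [ 0.14  0.7  -0.28]
{'tx': 0.01, 'ty': 0.0017, 'tz': -0.0014, 'ax': 0.14, 'ay': 0.7, 'az': -0.28}
```

Call:
apply_moves([
  {"tx": 0.011, "ty": 0.001, "tz": -0.001, "ax": 0.1, "ay": 0.7, "az": -0.3, "claw": 0},
  {"tx": 0, "ty": 0, "tz": 0, "ax": 0, "ay": 0, "az": 0, "claw": 0},
  {"tx": 0, "ty": 0, "tz": 0, "ax": 0, "ay": 0, "az": 0, "claw": 0},
])

```text
clock: 7.88
ee_pos: [0.5978, -0.1185, 0.1855]
ee_rot: [-90.0, -0.1, -77.0]
force: [0.6, 1.6, -0.2]
grip_width: 0.0149
```

Run:
```python
from h import *
st()
m=camera_model("wrist");w=capture("wrist")[:,:,::-1];np.savez("w7.npz",**m)
o=observe();R=tool(o).as_matrix();np.save("e7.npy",o["ee_pos"]+R[:,1]*.0685);print("bottom px",proj(m,o["ee_pos"]+R[:,1]*.0685))
cv2.imwrite("pics/w7c.png",cv2.resize(w[180:255,235:315],None,fx=8,fy=8,interpolation=cv2.INTER_CUBIC))
```

```text
t 7.88 p [ 0.5978 -0.1185  0.1855] jaw 13.01 down [ 5.e-04 -1.e-03 -1.e+00] F [ 0.6   1.56 -0.16] T [-0.04 -0.05  0.07] g 0.0149
bottom px [279.24428228 217.80826346]
```

View pics/w7c.png

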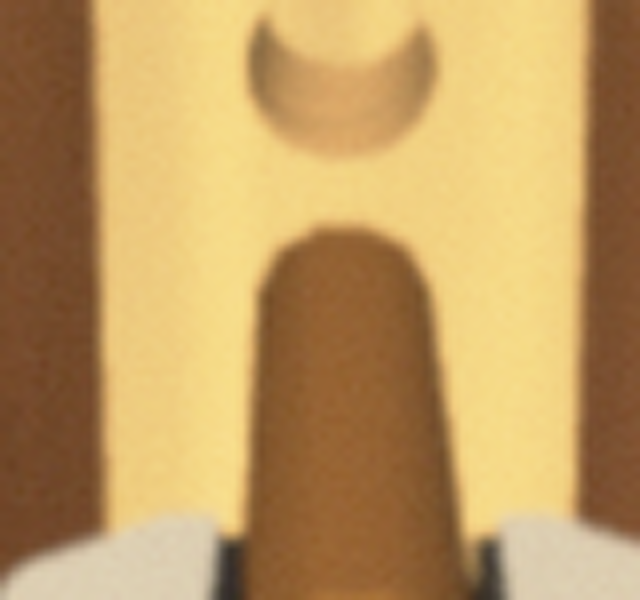

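Run:
```python
from h import *
m=np.load("w7.npz");e=np.load("e7.npy")
a=plane(m,277.7,216.8,e[2]);b=plane(m,277.5,188.2,.108);st()
print(e,a,b,"shift",b-a); o=observe();p=o["ee_pos"]; t=p+(b-a);print("target tcp",t)
print("off",a-e)
plan([t[0],t[1],.1815],13,n=1)
```

```text
t 7.92 p [ 0.5978 -0.1188  0.1855] jaw 12.99 down [ 5.0e-04 -1.3e-03 -1.0e+00] F [-0.59  0.05 -0.51] T [-0.03 -0.13  0.  ] g 0.0147
[ 0.5978256  -0.11884717  0.11700329] [ 0.59657885 -0.118357    0.11700329] [ 0.59216703 -0.1000598   0.108     ] shift [-0.00441182  0.0182972  -0.00900329]
target tcp [ 0.59338155 -0.10046148  0.17649994]
off [-1.24674174e-03  4.90163763e-04 -1.38777878e-17]
rows 1 remaining vec [-0.0044  0.0183 -0.004 ] rotvec [-0.01 -0.01  0.08]
{'tx': -0.0188, 'ty': 0.004, 'tz': -0.0002, 'ax': -0.01, 'ay': -0.01, 'az': 0.08}
```

Call:
apply_moves([
  {"tx": -0.0095, "ty": 0.001, "tz": 0, "ax": 0, "ay": 0, "az": 0, "claw": 0},
  {"tx": -0.0095, "ty": 0.001, "tz": 0, "ax": 0, "ay": 0, "az": 0, "claw": 0},
  {"tx": 0, "ty": 0, "tz": 0, "ax": 0, "ay": 0, "az": 0, "claw": 0},
  {"tx": 0, "ty": 0, "tz": 0, "ax": 0, "ay": 0, "az": 0, "claw": 0},
])

```text
clock: 8.43
ee_pos: [0.593, -0.0977, 0.1835]
ee_rot: [-90.0, -0.0, -76.9]
force: [0.0, 1.0, 0.1]
grip_width: 0.0148
```

Run:
```python
from h import *
st();plan([.5934,-.1005,.180],13,n=1)
```

```text
t 8.43 p [ 0.593  -0.0977  0.1835] jaw 13.09 down [ 4.e-04 -6.e-04 -1.e+00] F [0.05 1.02 0.13] T [-0.08 -0.15  0.03] g 0.0148
rows 1 remaining vec [ 0.0004 -0.0028 -0.0035] rotvec [-0.02  0.09  0.04]
{'tx': 0.0028, 'ty': 0.0035, 'tz': -0.0003, 'ax': -0.02, 'ay': 0.09, 'az': 0.04}
```

Call:
apply_moves([
  {"tx": 0.0028, "ty": 0.002, "tz": 0, "ax": 0, "ay": 0, "az": 0, "claw": 0},
  {"tx": 0, "ty": 0, "tz": 0, "ax": 0, "ay": 0, "az": 0, "claw": 0},
  {"tx": 0, "ty": 0, "tz": 0, "ax": 0, "ay": 0, "az": 0, "claw": 0},
])

```text
clock: 8.8
ee_pos: [0.5938, -0.1015, 0.1812]
ee_rot: [-90.0, -0.1, -77.0]
force: [-0.4, -0.1, 0.8]
grip_width: 0.0152
```

Run:
```python
from h import *
st();plan([.5934,-.1005,.180],13,n=1)
w=capture("wrist")[:,:,::-1]
cv2.imwrite("pics/w8c.png",cv2.resize(w[180:255,235:315],None,fx=8,fy=8,interpolation=cv2.INTER_CUBIC))
```

```text
t 8.8 p [ 0.5938 -0.1015  0.1812] jaw 13.02 down [ 4.0e-04 -1.1e-03 -1.0e+00] F [-0.41 -0.14  0.79] T [-0.04 -0.1  -0.02] g 0.0152
rows 1 remaining vec [-0.0004  0.001  -0.0012] rotvec [-0.01  0.02  0.07]
{'tx': -0.0011, 'ty': 0.0012, 'tz': -0.0002, 'ax': -0.01, 'ay': 0.02, 'az': 0.07}
```

View pics/w8c.png

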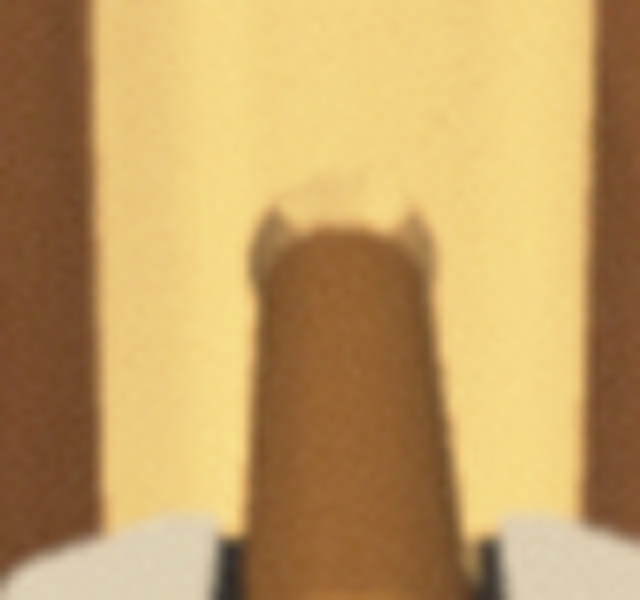

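Call:
apply_moves([
  {"tx": -0.0011, "ty": 0.0012, "tz": 0, "ax": 0, "ay": 0, "az": 0, "claw": 0},
  {"tx": 0, "ty": 0.001, "tz": 0, "ax": 0, "ay": 0, "az": 0, "claw": 0},
  {"tx": 0, "ty": 0, "tz": 0, "ax": 0, "ay": 0, "az": 0, "claw": 0},
])

```text
clock: 9.22
ee_pos: [0.5935, -0.1005, 0.1788]
ee_rot: [-90.0, -0.1, -77.0]
force: [-0.2, -0.6, 0.6]
grip_width: 0.0144
```

Run:
```python
from h import *
st();plan([.5934,-.1005,.1765],13,n=1)
```

```text
t 9.22 p [ 0.5935 -0.1005  0.1788] jaw 13.0 down [ 3.0e-04 -1.1e-03 -1.0e+00] F [-0.24 -0.62  0.62] T [ 0.02 -0.1   0.04] g 0.0144
rows 1 remaining vec [-0.0001 -0.     -0.0023] rotvec [-0.    0.    0.07]
{'tx': -0.0, 'ty': 0.0023, 'tz': -0.0001, 'ax': -0.0, 'ay': 0.0, 'az': 0.07}
```

Call:
apply_moves([
  {"tx": 0, "ty": 0.0012, "tz": 0, "ax": 0, "ay": 0, "az": 0, "claw": 0},
  {"tx": 0, "ty": 0.0012, "tz": 0, "ax": 0, "ay": 0, "az": 0, "claw": 0},
])

```text
clock: 9.48
ee_pos: [0.5935, -0.1005, 0.1764]
ee_rot: [-90.0, -0.1, -77.0]
force: [0.6, 1.0, -0.4]
grip_width: 0.0148
```

Call:
apply_moves([
  {"tx": 0, "ty": 0.001, "tz": 0, "ax": 0, "ay": 0, "az": 0, "claw": 0},
])

```text
clock: 9.6
ee_pos: [0.5935, -0.1004, 0.1753]
ee_rot: [-90.0, -0.1, -77.0]
force: [-0.4, 0.2, 0.8]
grip_width: 0.015
```

Call:
apply_moves([
  {"tx": 0, "ty": 0.001, "tz": 0, "ax": 0, "ay": 0, "az": 0, "claw": 0},
])

```text
clock: 9.72
ee_pos: [0.5935, -0.1004, 0.1742]
ee_rot: [-90.0, -0.1, -77.0]
force: [-0.5, 0.2, -0.3]
grip_width: 0.0148
```

Call:
apply_moves([
  {"tx": 0, "ty": 0.001, "tz": 0, "ax": 0, "ay": 0, "az": 0, "claw": 0},
])

```text
clock: 9.85
ee_pos: [0.5935, -0.1004, 0.1731]
ee_rot: [-90.0, -0.1, -77.0]
force: [-0.4, -0.0, 0.4]
grip_width: 0.0148
```

Call:
apply_moves([
  {"tx": 0, "ty": 0.001, "tz": 0, "ax": 0, "ay": 0, "az": 0, "claw": 0},
])

```text
clock: 9.98
ee_pos: [0.5935, -0.1004, 0.1721]
ee_rot: [-90.0, -0.1, -77.0]
force: [0.2, -0.2, -1.0]
grip_width: 0.0149
```

It's 4 mm below the edge with no contact force, so the dowel is in the hole. I'll continue straight down.

Call:
apply_moves([
  {"tx": 0, "ty": 0.002, "tz": 0, "ax": 0, "ay": 0, "az": 0, "claw": 0},
  {"tx": 0, "ty": 0.002, "tz": 0, "ax": 0, "ay": 0, "az": 0, "claw": 0},
])

```text
clock: 10.22
ee_pos: [0.5935, -0.1003, 0.1678]
ee_rot: [-90.0, -0.1, -77.0]
force: [-0.1, 0.8, 0.3]
grip_width: 0.0148
```

Call:
apply_moves([
  {"tx": 0, "ty": 0.002, "tz": 0, "ax": 0, "ay": 0, "az": 0, "claw": 0},
  {"tx": 0, "ty": 0.002, "tz": 0, "ax": 0, "ay": 0, "az": 0, "claw": 0},
])

```text
clock: 10.48
ee_pos: [0.5934, -0.1003, 0.1635]
ee_rot: [-90.0, -0.1, -77.0]
force: [-0.1, -0.3, -0.7]
grip_width: 0.0147
```

Call:
apply_moves([
  {"tx": 0, "ty": 0.002, "tz": 0, "ax": 0, "ay": 0, "az": 0, "claw": 0},
  {"tx": 0, "ty": 0.002, "tz": 0, "ax": 0, "ay": 0, "az": 0, "claw": 0},
])

```text
clock: 10.72
ee_pos: [0.5934, -0.1003, 0.1592]
ee_rot: [-90.0, -0.1, -77.0]
force: [0.6, -0.6, 0.2]
grip_width: 0.0148
```

Run:
```python
from h import *
st()
```

```text
t 10.72 p [ 0.5934 -0.1003  0.1592] jaw 13.01 down [ 1.e-04 -1.e-03 -1.e+00] F [ 0.59 -0.63  0.24] T [-0.01 -0.06  0.04] g 0.0148
```

Call:
apply_moves([
  {"tx": 0, "ty": 0.002, "tz": 0, "ax": 0, "ay": 0, "az": 0, "claw": 0},
  {"tx": 0, "ty": 0.002, "tz": 0, "ax": 0, "ay": 0, "az": 0, "claw": 0},
])

```text
clock: 10.98
ee_pos: [0.5934, -0.1003, 0.1549]
ee_rot: [-90.0, -0.1, -77.0]
force: [0.2, -0.1, 0.9]
grip_width: 0.015
```

Call:
apply_moves([
  {"tx": 0, "ty": 0.002, "tz": 0, "ax": 0, "ay": 0, "az": 0, "claw": 0},
  {"tx": 0, "ty": 0.002, "tz": 0, "ax": 0, "ay": 0, "az": 0, "claw": 0},
])

```text
clock: 11.22
ee_pos: [0.5934, -0.1003, 0.1506]
ee_rot: [-90.0, -0.0, -77.0]
force: [1.1, 0.6, -0.7]
grip_width: 0.0145
```

Call:
apply_moves([
  {"tx": 0, "ty": 0.002, "tz": 0, "ax": 0, "ay": 0, "az": 0, "claw": 0},
  {"tx": 0, "ty": 0.002, "tz": 0, "ax": 0, "ay": 0, "az": 0, "claw": 0},
])

```text
clock: 11.48
ee_pos: [0.5934, -0.1003, 0.1463]
ee_rot: [-90.0, -0.0, -77.0]
force: [-0.7, -0.2, 0.2]
grip_width: 0.0143
```

Run:
```python
from h import *
st()
```

```text
t 11.47 p [ 0.5934 -0.1003  0.1463] jaw 13.02 down [-1.e-04 -8.e-04 -1.e+00] F [-0.66 -0.25  0.21] T [ 0.05 -0.09 -0.05] g 0.0143
```

Call:
apply_moves([
  {"tx": 0, "ty": 0.0015, "tz": 0, "ax": 0, "ay": 0, "az": 0, "claw": 0},
  {"tx": 0, "ty": 0.0015, "tz": 0, "ax": 0, "ay": 0, "az": 0, "claw": 0},
])

```text
clock: 11.72
ee_pos: [0.5933, -0.1003, 0.1431]
ee_rot: [-90.0, -0.0, -77.0]
force: [-0.5, -0.6, -0.4]
grip_width: 0.015
```

Call:
apply_moves([
  {"tx": 0, "ty": 0.001, "tz": 0, "ax": 0, "ay": 0, "az": 0, "claw": 0},
])

```text
clock: 11.85
ee_pos: [0.5933, -0.1003, 0.1419]
ee_rot: [-90.0, -0.0, -77.0]
force: [0.4, -0.2, -0.2]
grip_width: 0.0147
```

Call:
apply_moves([
  {"tx": 0, "ty": 0.001, "tz": 0, "ax": 0, "ay": 0, "az": 0, "claw": 0},
])

```text
clock: 11.98
ee_pos: [0.5933, -0.1003, 0.1409]
ee_rot: [-90.0, -0.0, -77.0]
force: [-0.4, -0.4, 3.6]
grip_width: 0.0149
```

Call:
apply_moves([
  {"tx": 0, "ty": 0.001, "tz": 0, "ax": 0, "ay": 0, "az": 0, "claw": 0},
])

```text
clock: 12.1
ee_pos: [0.5935, -0.1002, 0.1408]
ee_rot: [-90.0, -0.1, -77.0]
force: [-2.1, 0.0, 8.2]
grip_width: 0.0147
```

Call:
apply_moves([
  {"tx": 0, "ty": 0.0015, "tz": 0, "ax": 0, "ay": 0, "az": 0, "claw": 0},
])

```text
clock: 12.22
ee_pos: [0.5937, -0.1002, 0.1408]
ee_rot: [-90.0, -0.1, -77.0]
force: [-3.3, 0.7, 9.5]
grip_width: 0.015
```

Run:
```python
from h import *
st()
w=capture("wrist")[:,:,::-1];cv2.imwrite("pics/w9.png",w);cv2.imwrite("pics/s9.png",cv2.resize(capture("side")[60:240,200:400,::-1],None,fx=3,fy=3,interpolation=cv2.INTER_CUBIC))
st()
```

```text
t 12.22 p [ 0.5937 -0.1002  0.1408] jaw 13.0 down [ 9.0e-04 -1.7e-03 -1.0e+00] F [-3.34  0.67  9.47] T [0.03 0.7  0.01] g 0.015
t 12.32 p [ 0.5936 -0.1002  0.1409] jaw 13.0 down [ 0.001  -0.0017 -1.    ] F [-2.19 -0.09  7.26] T [ 0.06  0.56 -0.03] g 0.0147
```

View pics/w9.png

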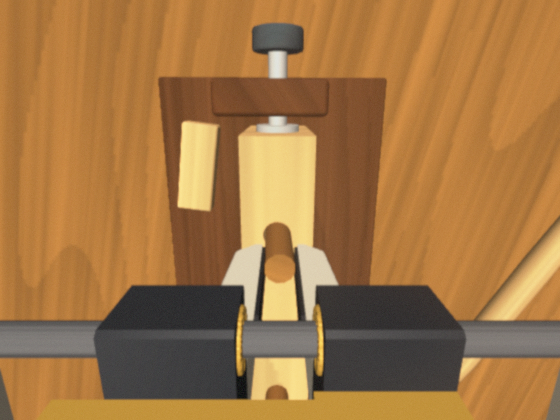

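View pics/s9.png

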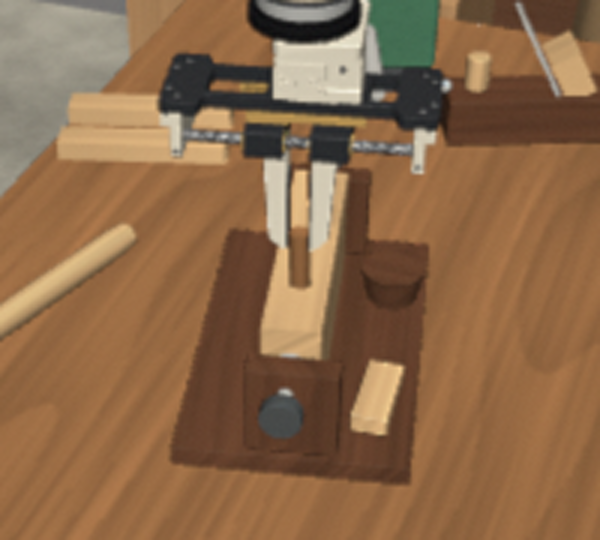

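Call:
apply_moves([
  {"tx": 0, "ty": 0, "tz": 0, "ax": 0, "ay": 0, "az": 0, "claw": 0.03},
  {"tx": 0, "ty": 0, "tz": 0, "ax": 0, "ay": 0, "az": 0, "claw": 0.05},
  {"tx": 0, "ty": 0, "tz": 0, "ax": 0, "ay": 0, "az": 0, "claw": 0.05},
  {"tx": 0, "ty": 0, "tz": 0, "ax": 0, "ay": 0, "az": 0, "claw": 0.05},
])

```text
clock: 12.82
ee_pos: [0.594, -0.1004, 0.1407]
ee_rot: [-89.9, -0.1, -77.0]
force: [0.5, 0.2, 0.3]
grip_width: 0.0481
```

Run:
```python
from h import *
st()
w=capture("wrist")[:,:,::-1];cv2.imwrite("pics/w10.png",w)
```

```text
t 12.82 p [ 0.594  -0.1004  0.1407] jaw 13.0 down [ 0.0021 -0.002  -1.    ] F [0.46 0.24 0.26] T [-0.07 -0.1   0.02] g 0.0481
```

View pics/w10.png

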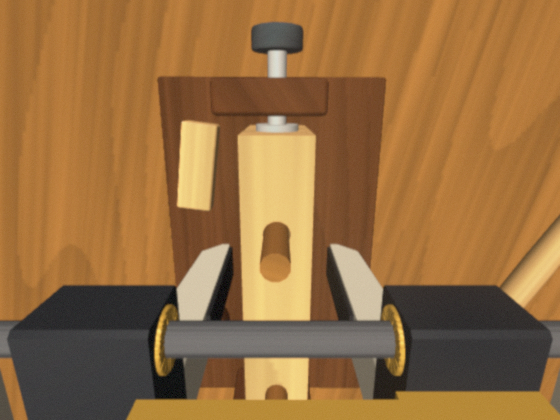

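Call:
apply_moves([
  {"tx": 0, "ty": -0.015, "tz": -0.0005, "ax": -0.1, "ay": 0, "az": 0, "claw": 0.05},
  {"tx": 0, "ty": -0.02, "tz": 0, "ax": 0, "ay": 0, "az": 0, "claw": 0.05},
  {"tx": 0, "ty": -0.03, "tz": 0, "ax": 0, "ay": 0, "az": 0, "claw": 0.05},
  {"tx": 0, "ty": -0.05, "tz": 0, "ax": 0, "ay": 0, "az": 0, "claw": 0.05},
  {"tx": -0.03, "ty": -0.03, "tz": 0, "ax": 0, "ay": 0, "az": 0, "claw": 0.05},
])

```text
clock: 13.5
ee_pos: [0.586, -0.0737, 0.2907]
ee_rot: [-90.2, -0.1, -77.3]
force: [0.5, 1.2, -0.1]
grip_width: 0.05
```

Call:
apply_moves([
  {"tx": 0, "ty": 0, "tz": -0.06, "ax": 0, "ay": 0, "az": 0, "claw": 0.05},
  {"tx": 0, "ty": 0, "tz": -0.05, "ax": 0, "ay": 0, "az": 0, "claw": 0.05},
  {"tx": 0, "ty": 0, "tz": -0.02, "ax": 0, "ay": 0, "az": 0, "claw": 0.05},
  {"tx": 0, "ty": 0, "tz": 0, "ax": 0, "ay": 0, "az": 0, "claw": 0.05},
  {"tx": 0, "ty": 0, "tz": 0, "ax": 0, "ay": 0, "az": 0, "claw": 0.05},
])

```text
clock: 14.12
ee_pos: [0.4599, -0.0981, 0.2991]
ee_rot: [-89.3, -0.4, -76.9]
force: [0.3, 0.4, -0.5]
grip_width: 0.0496
```

Run:
```python
from h import *
st()
w=capture("wrist")[:,:,::-1];cv2.imwrite("pics/w11.png",w)
s=capture("side")[:,:,::-1];t=capture("top")[:,:,::-1]
cv2.imwrite("pics/s11.png",s);cv2.imwrite("pics/s11c.png",cv2.resize(s[90:220,240:360],None,fx=4.5,fy=4.5,interpolation=cv2.INTER_CUBIC))
```

```text
t 14.12 p [ 0.4599 -0.0981  0.2991] jaw 13.15 down [ 0.0138 -0.0041 -0.9999] F [ 0.33  0.42 -0.47] T [-0.04 -0.12  0.03] g 0.0496
```

View pics/s11.png

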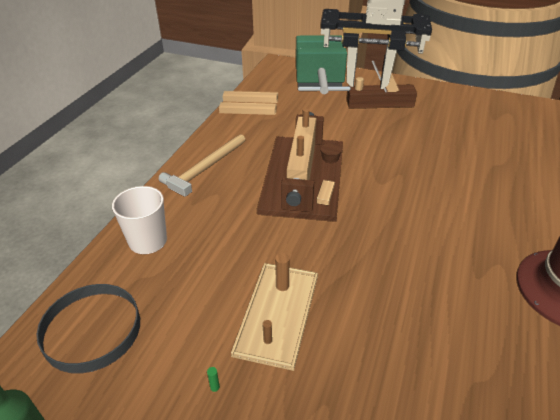

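View pics/s11c.png

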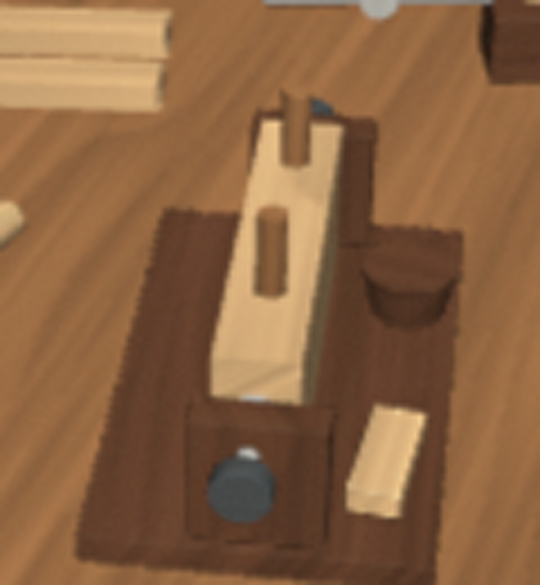

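View pics/w11.png

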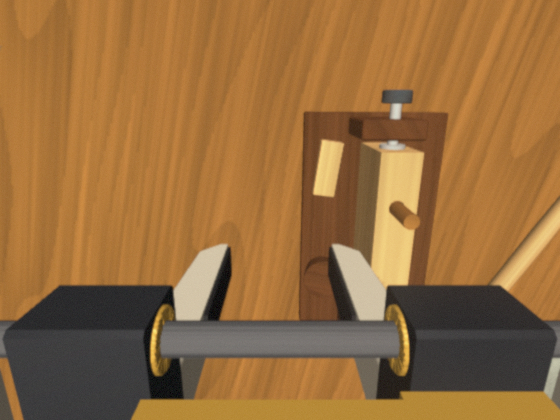

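Run:
```python
from h import *
S=camera_model("side")
for z in (.108,.152,.162): print(z,(proj(S,[.592,-.1,z])-[240,90])*4.5)
st(); r.finish_job()
```

```text
0.108 [266.47509952 286.9901776 ]
0.152 [268.28464414 212.57201925]
0.162 [268.70975017 195.08938451]
t 14.28 p [ 0.4598 -0.098   0.2983] jaw 13.18 down [ 0.0122 -0.0035 -0.9999] F [-0.09  0.61  0.26] T [-0.   -0.06  0.02] g 0.0503
the job is handed in; nothing more can be done
```

The slim, long dowel is now in the board's empty hole and pressed down to the bottom. I let go, backed the arm away, and handed the job in at about 14.3 s.

- **Finding the hole:** I located it with the wrist camera and lined the dowel's lower end up with it. The dowel entered at the first try, with no contact force above noise (about 1 N).
- **Fully home:** It stopped with the gripper (TCP) at z = 0.1408 m, against an expected 0.1405 m. Pressing further raised the force to about 9.5 N, and it went no deeper.
- **After release:** In the side view the dowel stands upright, and its top matches the projected 44 mm stand-out to within about 1 mm. The other two dowels are still standing in the tray. The gripper is clear of everything, with forces reading about zero.
- **Disagreements:** One early move call was refused because rows with missing fields were not accepted. The camera views differed by 1–2 mm on the hole's position. The dowel's lower end sat about 1.3 mm from where the gripper pose put it, which I corrected for before inserting.

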